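# Ready the next wheel and hold the lathe guard open

### The job

We are about to change the wheel on the engraving lathe: first lay the fresh green grinding wheel flat on the white sloped rest, wholly on the plate and just above its orange lip, and let go of it there without dropping it. Then lift the lathe's sprung clear guard by its red handle and hold it open at 50 degrees: finish while still holding it there, because it falls shut when let go. Leave the other wheels, the hammer, the pot and the cork where they are.

Things in the scene. Friction and masses are not known exactly. Their poses are not given: they have to be found in the camera images.
- green_wheel_center (a point): The fresh wheel: a green grinding wheel, a plain disc 56 mm across, 18 mm thick, about 0.1 kg, with a pale ring and dark bore drawn on both faces. It lies flat on the table, in a row with a brown and a grey wheel in any order. This point is its centre (9 mm over the table at the start); z is the disc's axis.
- rest_seat (a point): Fixed raised rest: white plate, 74 mm up the slope x 84 mm across, middle 80 mm above the table, tilted 0.35 rad, low edge towards the robot with an orange lip (8 high, 5 thick, 40 mm wide). This point: wheel centre if lying flat, centred across and against the lip (9 mm off the plate; plate ends 33 mm down, 41 mm up the slope, 42 mm either side). x up the slope, y across, z out of the plate.
- guard (a joint): Opening angle of the lathe's clear guard in rad: 0 shut (level), 0.873 = 50 degrees, stop at 1.4. A spring (0.25 N m per rad) and its own weight (0.45 kg) always shut it; lifting at the handle takes about 2 to 3 N.
- guard_handle (a point): Middle of the guard's handle: red round bar, 10 mm thick, 120 mm long, parallel to the hinge, 235 mm from its axis, 133 mm above the table when shut. It stands 55 mm in front of the guard's yellow front edge and the lathe, on two dark arms 55 mm either side of the middle; below it is free. Axes turn with the guard: x towards the hinge, y along the bar, z out of the guard's upper face.
- guard_hinge (a point): Middle of the guard's hinge axis, 133 mm above the table at the back of the fixed blue engraving lathe (housing 200 deep, 220 wide, 126 mm high; hinge 180 mm behind its front; grey motor out of its +y side, 85 mm). x points level to the lathe's back, y along the hinge; the opening guard turns about +y: the handle rises and goes back over the lathe.
- brown_wheel_center (a point): A brown grinding wheel, the same disc as the green one (56 mm across, 18 mm thick) in red-brown; this point is its centre. Leave it alone.
- grey_wheel_center (a point): A grey grinding wheel, the same disc as the green one (56 mm across, 18 mm thick) in grey; this point is its centre. Leave it alone.
- hammer_grip (a point): A hammer, 260 mm long, lying at the right; this point is on its handle. Leave it alone.
- pot: A small white plastic pot, 60 mm across and 60 mm high, at the back; origin under its foot. Leave it alone.
- cork: A cork stopper, 36 mm across and 30 mm high, at the left; origin under its foot. Leave it alone.
There are look-alikes about, which are no part of the job. What is meant by the part that bears green_wheel_center is not blue or pink, and is the smaller of those in its own colour.

How it is judged (in metres and radians):
On the way, in this order (a step that is already met when the one before it is completed fails the run):
1. the green wheel lies flat on the sloped rest, let go (x of green_wheel_center in the frame of rest_seat between -0.005 and 0.016 m and y of green_wheel_center in the frame of rest_seat between -0.016 and 0.016 m and z of green_wheel_center in the frame of rest_seat between -0.004 and 0.004 m and angle between the z axis of green_wheel_center and the z axis of rest_seat, either way round below 0.1 rad and contact force between the fingers and green_wheel below 0.05 N and linear speed of green_wheel below 0.03 m/s), for 0.3 s.
2. the guard is held open at 50 degrees by the gripper (value of joint guard between 0.768 and 0.977 rad and velocity of joint guard between -0.1 and 0.1 rad/s and contact force between the fingers and guard above 1 N), for 0.3 s.
At the end, for the whole second after the job is handed in: The gripper touches the guard (over 1 N) and holds it still (0.1 rad/s) at 50 +-6 degrees; the green wheel lies still, untouched by the fingers, on the sloped rest: flat (0.1 rad, 4 mm), within 16 mm of the middle across, 5 mm below to 16 mm above the place against the lip (all of step 1 and all of step 2); the arm keeps its last pose, push and grip.
It fails at once if the green wheel is dropped from more than about 2 cm, or tossed (contact force between the fingers and green_wheel below 0.05 N and linear speed of green_wheel above 0.6 m/s).
It fails at once if another wheel, the hammer, the pot or the cork is shifted by more than 25 mm (distance of any of brown_wheel_center, grey_wheel_center, hammer_grip, pot, cork from where it was at the start of the episode above 0.025 m).
It also fails if it takes over 51 s, if anything falls off the work surface, if the arm or the gripper's body presses on something with over 40 N, if the wrist force passes 120 N, or if a joint passes its speed limit or range.

### The arm

A 6-joint arm with a two-finger parallel gripper is mounted at the origin on the work surface. World frame = base frame: x ahead of the robot, y to its left, z up, the work surface at z = 0. Lengths are in mm, angles in rad, forces in N, time in s.
With the tool pointing down it reaches from about 275 to 1000 mm from the base axis. Payload 8.4 kg.
Tool frame: the origin (TCP) lies midway between the tips of the shut fingers; the grasp point (between the pads) lies 19 mm behind it; z points along the fingers, y is the line along which they close (so a half turn about z gives the same grasp; the last joint's range is limited). The gripper opens to 85 mm and grips with 20 to 120 N. Pads are 22 mm wide; open, the fingers measure 114 mm over their backs; the gripper's body (76 mm by 85 mm) begins 54 mm behind the grasp point. The pads swing forward as they close: fully open they stand 13 mm farther back than shut.
Start: joints at [1.276, 0.353, 1.633, -0, 1.155, -0.002], TCP at [180.395, 598.403, 231.281] pointing down, gripper open.
Joint ranges: [-2.63, 2.63], [-0.92, 2.1], [0.06, 2.66], [-1.3, 4.44], [0, 2.69], [-3.02, 3.02]. Speed limits (rad/s): [2.22, 2.22, 2.79, 3.14, 3.14, 3.14].

### API

Orientations are given as [roll, pitch, yaw] about the fixed x, y, z axes, in that order (R = Rz(yaw) Ry(pitch) Rx(roll)).
In Python, from rig import r gives the robot as it stands.
- The arm moves only by the tool servo_tool, never from a script. Its argument "deltas" is a list of rows, each an object of numbers: "x", "y", "z": the shift along the world's x, y, z in mm; "rx", "ry", "rz": the turn, a rotation vector about the world's x, y, z in rad; "gripper": the gripper's target within -1 to 1 (fully open at 1, half-way at 0, shut at -1). A call has 1 to 10 rows; each row is the pose to reach, as a shift and turn from the pose commanded when the call began; what a row does not reach only later rows make up. A row lasts 1/10 s, in which the tool goes at most 50 mm and 8.59 degrees, less where a joint would pass 70% of its speed; a pose out of reach is approached as far as the arm can. A call with a gripper value outside its range is refused whole. The fingers move at their own pace and stop on an object; "newtons" is the grip in N (left out, the last holds). Time passes only in rows, so rows that repeat a pose let the fingers close. It gives the time, the measured TCP pose, the force, the opening and the grip force at its end, in the units of the state.
- r.sense(): the state, without advancing time (a new reading comes with each control period).
- r.grab_frame(name): name is "scene" or "top" or "wrist"; returns the picture (384x512x3 uint8, blue, green, red); there is no depth.
- r.camera_params(name): a dict with "mtx" (3x3 intrinsics, pixels), "eye" and "orientation" of the camera in the world. Camera axes: x right, y down, z forward; pixel columns grow to the right and rows downward; lengths in mm; the calibration is good to about 2 mm. The wrist camera is an equidistant fisheye: a pixel r from the principal point sees the ray r / f radians off the axis. A picture is of the moment at which its call begins: read the wrist's pose just before it. camera_params takes no time and is no camera call; for the wrist camera it gives the pose at the moment of the call.
- r.sign_off(): hands the job in; it is judged then, once.
Trained networks look in the newest picture that a camera, given by its name, has taken for a name from the list of things; names that differ only in an ending like _2 or _b are one class to them, and where a whole thing is asked for, a point or a joint stands for the part that bears it (a point fixed in the world has none). Each returns a list of dicts, best first, with "conf" (0 to 1); they miss things now and then, are a little off and sometimes report something else, mostly with a low value. They report only what shows in the picture. A call takes as long as a camera call. They do not tell look-alikes from the thing itself.
- r.recognise(name, camera): "box" ([left, top, width, height] in pixels, round what is visible of it).
The state is a dict: "clock": time; "qpos": joint angles; "qvel": joint speeds; "joint_efforts": joint torques, N m; "eef_pos": TCP position; "tcp_rot": TCP orientation; "contact_force": force on the tool from outside, world axes, zero at the start; "wrist_torque": the same for the moment, N m; "opening": opening from 0.0 (shut) to 1.0 (fully open); "grasp_force": force on a finger pad.
Only numpy, scipy, OpenCV 4.12 (cv2) and the standard library are available. Lean on these libraries where they do the work, as an engineer would, in place of code of your own. Each camera call takes 0.05 s, during which the arm holds its last target. There are 200 camera calls.

## Working session

There is one attempt and no reset: what is moved stays moved. The work goes in short steps, Python scripts to look and compute and a tool call to move; the robot and the scene stay as the last step left them, time stands still between calls to the robot, and variables do not carry over. Pictures are saved under pics/ and viewed, at most 10 in all, crops included, and the job is handed in when it is done.

Besides the shell and the picture viewer there is one more tool, called after "Call:" by a JSON object that holds its "method" and its "body". servo_tool: Moves the arm, as the interface text tells. Its arguments: {"type":"object","properties":{"deltas":{"type":"array","items":{"type":"object","properties":{"x":{"type":"number"},"y":{"type":"number"},"z":{"type":"number"},"rx":{"type":"number"},"ry":{"type":"number"},"rz":{"type":"number"},"gripper":{"type":"number"}}}},"newtons":{"type":"number"}},"required":["deltas"]}

```bash
mkdir -p pics; ls
cat > h.py <<'E'
from rig import r
import numpy as np, cv2
from scipy.spatial.transform import Rotation as R
E
python3 - <<'E'
from h import *
print(r.sense()['clock'])
ims=[]
for c in ("scene","top"):
    im=r.grab_frame(c); cv2.imwrite(f"pics/{c}0.png",im); ims.append(im)
    p=r.camera_params(c); print(c,p)
    for n in ["green_wheel_center","rest_seat","guard","guard_handle"]:
        try: print(n,[(d['box'],round(d['conf'],2)) for d in r.recognise(n,c)][:5])
        except Exception as e: print(n,e)
print(r.sense()['clock'], r.camera_params("wrist"))
cv2.imwrite("pics/both.png",cv2.resize(np.vstack(ims),(512,768))[:, :])
E
```

```text
pics
0.0
scene {'mtx': array([[393.33477744,   0.        , 254.76048242],
       [  0.        , 393.33477744, 193.1639645 ],
       [  0.        ,   0.        ,   1.        ]]), 'eye': array([1083.0629578 ,  558.62941225,  757.75928745]), 'orientation': array([-2.27074096e+00,  1.51895635e-05,  2.37521350e+00])}
green_wheel_center [([274.2, 169.5, 21.6, 18.3], 0.97), ([227.6, 172.5, 18.9, 19.1], 0.66), ([249.5, 152.8, 25.4, 19.3], 0.65), ([186.1, 175.9, 18.2, 13.4], 0.57)]
rest_seat [([190.9, 186.8, 37.0, 16.9], 0.77)]
guard [([261.2, 208.6, 137.8, 106.4], 0.9)]
guard_handle [([259.9, 209.6, 133.3, 106.3], 0.96)]
top {'mtx': array([[419.14290297,   0.        , 259.35871746],
       [  0.        , 419.14290297, 189.32872843],
       [  0.        ,   0.        ,   1.        ]]), 'eye': array([ 366.97803874,  -12.83541729, 1360.6812082 ]), 'orientation': array([-2.98635006,  0.02633939, -1.59722019])}
green_wheel_center [([315.6, 249.5, 20.6, 28.1], 0.91), ([332.0, 183.7, 18.7, 17.2], 0.8), ([311.0, 221.6, 20.0, 9.6], 0.68)]
rest_seat [([285.3, 167.6, 25.6, 22.2], 0.76), ([310.2, 219.0, 21.0, 16.9], 0.65)]
guard [([129.0, 144.3, 84.0, 84.9], 0.98)]
guard_handle [([131.1, 142.4, 79.0, 91.0], 0.72)]
0.5 {'mtx': array([[297.31863964,   0.        , 257.21337178],
       [  0.        , 297.31863964, 196.66651975],
       [  0.        ,   0.        ,   1.        ]]), 'eye': array([104.62883074, 620.74820394, 374.24168985]), 'orientation': array([ 2.82542173e+00, -2.07462647e-04,  1.27756156e+00])}
```

Run:
```python
import cv2
a=cv2.imread("pics/scene0.png");b=cv2.imread("pics/top0.png")
cv2.imwrite("pics/s2.png",cv2.resize(a,(800,600),interpolation=cv2.INTER_CUBIC))
cv2.imwrite("pics/t2.png",cv2.resize(b,(800,600),interpolation=cv2.INTER_CUBIC))
```

```text
(no output)
```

View pics/s2.png

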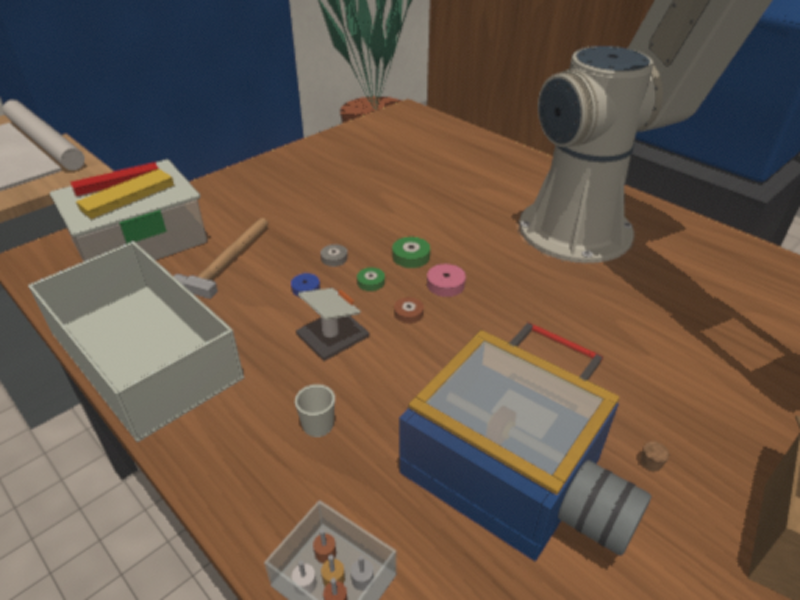

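View pics/t2.png

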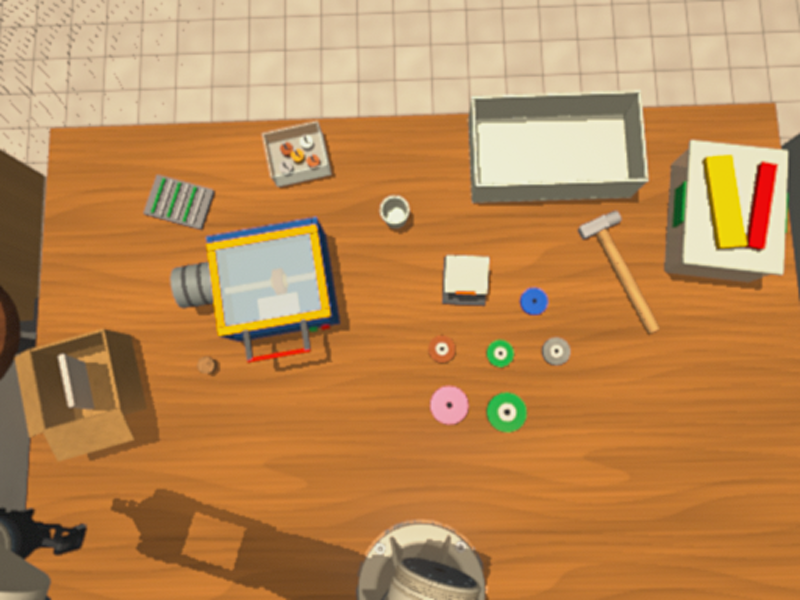

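The top view shows two green wheels: a small one at about (500,353) between brown (442,349) and grey (556,350), and a larger one at (507,412). The small one in the row fits the description. I'll confirm it in a crop and measure.

```bash
cat >> h.py <<'E'
def ray(c,uv,p=None):
    p=p or r.camera_params(c); K=p['mtx']; M=R.from_euler('xyz',p['orientation']).as_matrix()
    x=np.array([(uv[0]-K[0,2])/K[0,0],(uv[1]-K[1,2])/K[1,1]])
    if c=="wrist":
        t=np.hypot(*x); d=np.r_[x/t*np.sin(t),np.cos(t)] if t>0 else np.array([0,0,1.])
    else: d=np.r_[x,1]; d/=np.linalg.norm(d)
    return p['eye'],M@d
def atz(c,uv,z,p=None):
    e,d=ray(c,uv,p); return e+d*(z-e[2])/d[2]
def proj(c,X,p=None):
    p=p or r.camera_params(c); K=p['mtx']; M=R.from_euler('xyz',p['orientation']).as_matrix()
    q=M.T@(np.asarray(X,float)-p['eye'])
    if c=="wrist":
        t=np.arctan2(np.hypot(q[0],q[1]),q[2]); n=np.hypot(q[0],q[1])+1e-9; q=np.r_[q[:2]/n*t,1]
    return K[:2,:2]@(q[:2]/q[2])+K[:2,2]
def blobs(im,lo,hi,amin=15):
    m=cv2.inRange(cv2.cvtColor(im,cv2.COLOR_BGR2HSV),lo,hi)
    n,l,s,c=cv2.connectedComponentsWithStats(m)
    return [(c[i].round(1),s[i].tolist(),l==i) for i in range(1,n) if s[i][4]>=amin]
E
python3 - <<'E'
from h import *
for c in("top","scene"):
    im=cv2.imread(f"pics/{c}0.png")
    for nm,lo,hi,z in(("green",(45,100,60),(80,255,255),18),("red",(0,200,110),(6,255,255),133),("orange",(5,200,180),(14,255,255),70)):
        for cc,s,m in blobs(im,lo,hi,8):
            pts=np.argwhere(m)[:,::-1].astype(np.float32); rc=cv2.minAreaRect(pts)
            print(c,nm,cc,s,atz(c,cc,z).round(1), [atz(c,q,z)[:2].round(0).tolist() for q in cv2.boxPoints(rc)] if nm!="green" else "")
im=cv2.imread("pics/top0.png")[150:290,260:400]
a=cv2.resize(im,None,fx=4,fy=4,interpolation=cv2.INTER_CUBIC); cv2.imwrite("pics/c1.png",a)
E
```

```text
top green [100.9 124.5] [97, 114, 9, 22, 49] [814.6 543.3  18. ] 
top green [110.9 127.3] [107, 117, 9, 22, 49] [803.7 509.1  18. ] 
top green [434.5 130.7] [431, 116, 8, 29, 181] [ 755.  -562.4   18. ] 
top green [120.9 130.2] [117, 120, 9, 22, 49] [792.4 475.   18. ] 
top green [504. 128.] [504, 124, 1, 9, 9] [ 756.4 -787.7   18. ] 
top green [200.1 210.1] [198, 209, 5, 3, 14] [516.  210.2  18. ] 
top green [319.7 226. ] [312, 218, 17, 17, 169] [ 453.9 -172.2   18. ] 
top green [323.8 263.4] [312, 251, 25, 25, 380] [ 336.2 -179.4   18. ] 
top red [486.9 131.3] [479, 104, 18, 55, 559] [ 714.6 -669.8  133. ] [[636.0, -633.0], [801.0, -675.0], [795.0, -707.0], [630.0, -665.0]]
top red [207.6 209.4] [206, 209, 5, 2, 8] [504.7 168.8 133. ] [[506.0, 174.0], [506.0, 162.0], [503.0, 162.0], [503.0, 174.0]]
top red [177.6 226.8] [159, 223, 39, 9, 77] [455.8 257.7 133. ] [[452.0, 314.0], [469.0, 202.0], [462.0, 200.0], [445.0, 312.0]]
top orange [185.4 224. ] [178, 223, 16, 3, 22] [468.4 247.4  70. ] [[467.0, 271.0], [474.0, 224.0], [470.0, 224.0], [463.0, 270.0]]
top orange [187.9 226.3] [177, 224, 22, 5, 28] [461.  239.6  70. ] [[458.0, 274.0], [467.0, 208.0], [464.0, 208.0], [455.0, 273.0]]
top orange [168.5 226.9] [162, 226, 14, 3, 19] [460.9 299.9  70. ] [[461.0, 320.0], [465.0, 280.0], [461.0, 279.0], [457.0, 320.0]]
top orange [165.4 230.3] [158, 229, 17, 4, 22] [450.7 309.4  70. ] [[449.0, 333.0], [456.0, 283.0], [452.0, 282.0], [446.0, 332.0]]
scene green [ 91.2 144.5] [77, 135, 29, 20, 344] [ 697.9 -648.7   18. ] 
scene green [263.  161.5] [251, 152, 24, 19, 287] [ 344.7 -170.    18. ] 
scene green [237.  178.5] [229, 171, 17, 15, 133] [ 464.8 -161.9   18. ]
```

View pics/c1.png

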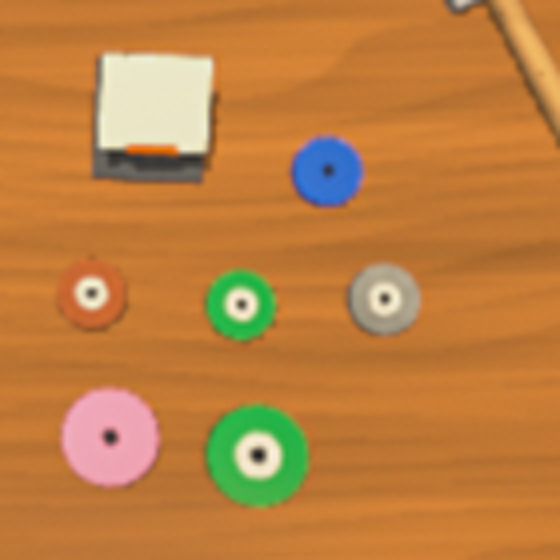

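In the crop the small green wheel is at (241,304) with its pale ring. The larger green wheel at (258,455) is the decoy, and pink and blue are ruled out, so the small one is the target. Next I fit the rest and the handle.

```bash
cat >> h.py <<'E'
from scipy.optimize import least_squares
def restpose(x,y,yaw,z=80.):   # plate middle frame: x up slope
    M=R.from_euler('z',yaw).as_matrix()@R.from_euler('y',-0.35).as_matrix()
    return np.array([x,y,z]),M
def restcorners(v):
    c,M=restpose(*v); return np.array([c+M@np.array([a,b,0]) for a,b in((-37,-42),(-37,42),(37,42),(37,-42))])
E
python3 - <<'E'
from h import *
print(r.sense())
for c in("top","scene"):
    print(c,'green expect',proj(c,(453.9,-172.2,18)))
    im=cv2.imread(f"pics/{c}0.png")
    p0=proj(c,(535,-109,80))
    for cc,s,m in blobs(im,(0,0,120),(60,75,255),100):
        if np.hypot(*(cc-p0))<25:
            h=cv2.convexHull(np.argwhere(m)[:,::-1].astype(np.int32)).reshape(-1,2)
            q=cv2.boxPoints(cv2.minAreaRect(h.astype(np.float32)))
            ap=cv2.approxPolyN(h.reshape(-1,1,2),4,ensure_convex=True).reshape(-1,2)
            print(c,cc,s,ap.tolist())
            f=lambda v: np.concatenate([ (lambda d: ap[np.argmin(d)]-P)(np.hypot(*(ap-P).T)) for P in [proj(c,X) for X in restcorners(v)]])
            o=least_squares(f,[535,-109,0.0]); print(o.x.round(3),o.fun.round(1))
# handle seen in scene: red
im=cv2.imread("pics/scene0.png")
for cc,s,m in blobs(im,(0,150,80),(8,255,255),20): print('red',cc,s)
print('proj handle',proj('scene',(469-3.5,201,133)),proj('scene',(448.5,313,133)), 'refl?')
for cc,s,m in blobs(cv2.imread("pics/top0.png"),(20,180,120),(32,255,255),100):
    h=np.argwhere(m)[:,::-1].astype(np.float32); print('yellow',cc,s,cv2.minAreaRect(h),[atz('top',q,133).round(0).tolist() for q in cv2.boxPoints(cv2.minAreaRect(h))])
E
```

```text
{'clock': 0.5, 'qpos': array([ 1.27558075e+00,  3.53025824e-01,  1.63345538e+00, -1.13410104e-05,
        1.15521439e+00, -2.39932692e-03]), 'qvel': array([ 0.00059975, -0.00235776,  0.00122915, -0.00042457, -0.0004082 ,
       -0.00317262]), 'joint_efforts': array([-1.77777372e-03, -6.04702806e+01, -3.42176878e+01, -3.18221021e-05,
        2.28396559e-03, -1.42006876e-06]), 'eef_pos': array([180.39825146, 598.36017919, 231.24109482]), 'tcp_rot': array([-3.14148969e+00,  1.01281876e-05,  2.84878098e+00]), 'contact_force': array([-0.1748778 ,  1.12622209, -0.13134258]), 'wrist_torque': array([ 0.02782876,  0.02540117, -0.03334391]), 'grasp_force': 0.0, 'opening': 1.0010784323277242}
top green expect [319.69160418 225.99763637]
top [297.8 175.2] [284, 164, 29, 25, 647] [[312, 188], [284, 187], [284, 164], [312, 164]]
[ 6.07042e+02 -1.05325e+02 -3.60000e-02] [ 0.7  0.4 -0.3 -0.5 -0.6  0.1  0.1 -0. ]
scene green expect [237.38757608 175.51737706]
scene [209.8 193.8] [191, 184, 40, 21, 442] [[207, 204], [189, 188], [212, 184], [232, 200]]
[ 5.98125e+02 -9.34440e+01  3.51000e-01] [ 2.1 -0.9 -4.4  6.6  8.6 -1.5 -6.5 -4.3]
red [ 68.9 114.5] [45, 105, 56, 20, 397]
red [360.5 218. ] [341, 208, 40, 21, 193]
proj handle [338.29269385 208.43439969] [383.77649445 229.31847835] refl?
yellow [463.8 129. ] [451, 99, 28, 60, 1055] ((464.10809326171875, 128.6486358642578), (60.1700325012207, 18.741483688354492), 80.53767395019531) [[815.0, -570.0, 133.0], [822.0, -626.0, 133.0], [638.0, -636.0, 133.0], [630.0, -581.0, 133.0]]
yellow [170.4 180.1] [132, 144, 80, 71, 1130] ((170.4496307373047, 179.21475219726562), (59.66630554199219, 74.03255462646484), 79.99201965332031) [[673.0, 407.0, 133.0], [706.0, 185.0, 133.0], [526.0, 155.0, 133.0], [494.0, 372.0, 133.0]]
```

Call:
{"method": "servo_tool", "body": {"deltas": [{"x": 137,"y": -385,"rz": 0.13},{"x": 137,"y": -385,"rz": 0.13},{"x": 137,"y": -385,"rz": 0.13},{"x": 137,"y": -385,"rz": 0.13},{"x": 137,"y": -385,"rz": 0.13},{"x": 137,"y": -385,"rz": 0.13},{"x": 137,"y": -385,"rz": 0.13},{"x": 137,"y": -385,"rz": 0.13},{"x": 137,"y": -385,"rz": 0.13},{"x": 137,"y": -385,"rz": 0.13}]}}

```text
invalid input
```

Call:
{"method": "servo_tool", "body": {"deltas": [{"x": 137,"y": -385,"z": -60,"rz": 0.128},{"x": 137,"y": -385,"z": -60,"rz": 0.128},{"x": 137,"y": -385,"z": -60,"rz": 0.128},{"x": 137,"y": -385,"z": -60,"rz": 0.128},{"x": 137,"y": -385,"z": -60,"rz": 0.128},{"x": 137,"y": -385,"z": -60,"rz": 0.128},{"x": 137,"y": -385,"z": -60,"rz": 0.128},{"x": 137,"y": -385,"z": -60,"rz": 0.128},{"x": 137,"y": -385,"z": -60,"rz": 0.128},{"x": 137,"y": -385,"z": -60,"rz": 0.128}]}}

```text
invalid input
```

Call:
{"method": "servo_tool", "body": {"deltas": [{"x": 137,"y": -385,"z": 0,"rx": 0,"ry": 0,"rz": 0.13,"gripper": 1},{"x": 137,"y": -385,"z": 0,"rx": 0,"ry": 0,"rz": 0.13,"gripper": 1},{"x": 137,"y": -385,"z": 0,"rx": 0,"ry": 0,"rz": 0.13,"gripper": 1},{"x": 137,"y": -385,"z": 0,"rx": 0,"ry": 0,"rz": 0.13,"gripper": 1},{"x": 137,"y": -385,"z": 0,"rx": 0,"ry": 0,"rz": 0.13,"gripper": 1},{"x": 137,"y": -385,"z": 0,"rx": 0,"ry": 0,"rz": 0.13,"gripper": 1},{"x": 137,"y": -385,"z": 0,"rx": 0,"ry": 0,"rz": 0.13,"gripper": 1},{"x": 137,"y": -385,"z": 0,"rx": 0,"ry": 0,"rz": 0.13,"gripper": 1},{"x": 137,"y": -385,"z": 0,"rx": 0,"ry": 0,"rz": 0.13,"gripper": 1},{"x": 137,"y": -385,"z": 0,"rx": 0,"ry": 0,"rz": 0.13,"gripper": 1}], "newtons": 40}}

```text
clock: 1.5
eef_pos: [317.9, 212.4, 231.6]
tcp_rot: [3.141, 0.001, 2.975]
contact_force: [-0.6, 1.2, 0.1]
opening: 1.0
grasp_force: 0.0
```

Full rows with every field are accepted.

Call:
{"method": "servo_tool", "body": {"deltas": [{"x": 137,"y": -385,"z": -60,"rx": 0,"ry": 0,"rz": 0.128,"gripper": 1},{"x": 137,"y": -385,"z": -60,"rx": 0,"ry": 0,"rz": 0.128,"gripper": 1},{"x": 137,"y": -385,"z": -60,"rx": 0,"ry": 0,"rz": 0.128,"gripper": 1},{"x": 137,"y": -385,"z": -60,"rx": 0,"ry": 0,"rz": 0.128,"gripper": 1},{"x": 137,"y": -385,"z": -60,"rx": 0,"ry": 0,"rz": 0.128,"gripper": 1},{"x": 137,"y": -385,"z": -60,"rx": 0,"ry": 0,"rz": 0.128,"gripper": 1},{"x": 137,"y": -385,"z": -60,"rx": 0,"ry": 0,"rz": 0.128,"gripper": 1},{"x": 137,"y": -385,"z": -60,"rx": 0,"ry": 0,"rz": 0.128,"gripper": 1},{"x": 137,"y": -385,"z": -60,"rx": 0,"ry": 0,"rz": 0.128,"gripper": 1},{"x": 137,"y": -385,"z": -60,"rx": 0,"ry": 0,"rz": 0.128,"gripper": 1}], "newtons": 40}}

```text
clock: 2.5
eef_pos: [456.3, -172.5, 170.6]
tcp_rot: [3.142, 0.0, 3.105]
contact_force: [0.5, 0.6, -0.1]
opening: 1.001
grasp_force: 0.0
```

Run:
```python
from h import *
p=r.camera_params("wrist"); s=r.sense(); im=r.grab_frame("wrist"); cv2.imwrite("pics/w1.png",im); np.save("w1p.npy",p,allow_pickle=True)
print(s['eef_pos'],s['tcp_rot'],p['eye'],p['orientation'])
for cc,st,m in blobs(im,(45,100,50),(80,255,255),100): print(cc,st,atz("wrist",cc,18,p).round(1))
print('expect green',proj("wrist",(453.9,-172.2,18),p),'rest corners',[proj("wrist",X,p).round(0).tolist() for X in restcorners([607,-105.3,-.036])])
v=im.copy()
for X in restcorners([607,-105.3,-.036]): cv2.circle(v,tuple(int(a) for a in proj("wrist",X,p)),2,(255,0,255),-1)
cv2.imwrite("pics/w1v.png",cv2.resize(v,(800,600)))
```

```text
[ 456.27032445 -172.49711767  170.59607563] [3.14150495e+00 1.77099676e-04 3.10540115e+00] [ 377.15069647 -170.26116256  313.58850122] [ 2.82515241e+00 -1.70723949e-04  1.53417321e+00]
[244.   62.8] [203, 24, 83, 79, 4068] [ 336.8 -181.6   18. ]
[255.3 177.7] [229, 152, 53, 54, 1771] [ 453.3 -175.    18. ]
[ 29.6 359. ] [23, 347, 16, 25, 113] [ 808.4 -655.4   18. ]
expect green [258.01431485 178.13199542] rest corners [[287.0, 300.0], [364.0, 295.0], [359.0, 355.0], [286.0, 361.0]]
```

View pics/w1v.png

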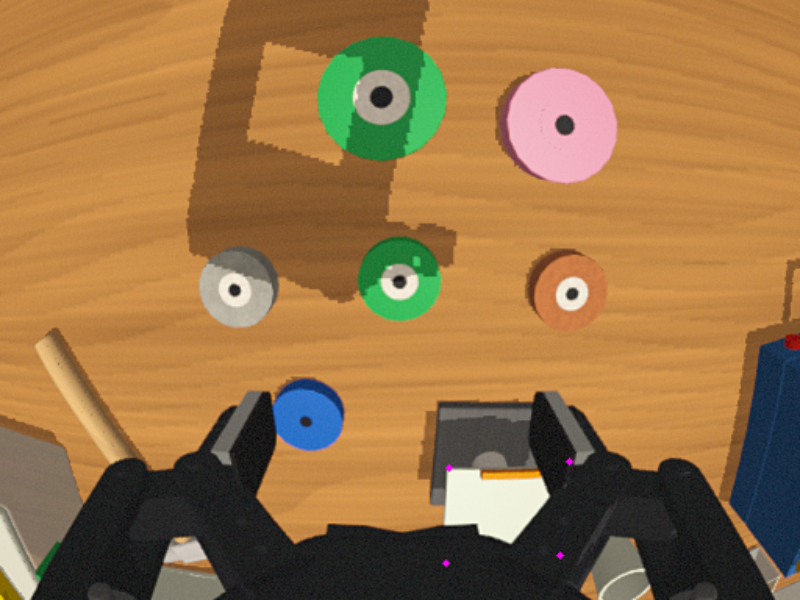

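Wrist view: the small green wheel is at (399,280) of 800×600, which gives (453,-175). That agrees with the top view. The rest's projected near corner (449,468) falls on the visible corner (446,470). I'm descending now.

Call:
{"method": "servo_tool", "body": {"deltas": [{"x": -1,"y": -2,"z": -40,"rx": 0,"ry": 0,"rz": 0,"gripper": 1},{"x": -1,"y": -2,"z": -80,"rx": 0,"ry": 0,"rz": 0,"gripper": 1},{"x": -1,"y": -2,"z": -115,"rx": 0,"ry": 0,"rz": 0,"gripper": 1},{"x": -1,"y": -2,"z": -145,"rx": 0,"ry": 0,"rz": 0,"gripper": 1},{"x": -1,"y": -2,"z": -160,"rx": 0,"ry": 0,"rz": 0,"gripper": 1},{"x": -1,"y": -2,"z": -170,"rx": 0,"ry": 0,"rz": 0,"gripper": 1},{"x": -1,"y": -2,"z": -172,"rx": 0,"ry": 0,"rz": 0,"gripper": 1},{"x": -1,"y": -2,"z": -172,"rx": 0,"ry": 0,"rz": 0,"gripper": 1}], "newtons": 40}}

```text
clock: 3.35
eef_pos: [453.9, -172.8, -0.3]
tcp_rot: [-3.142, 0.0, 3.108]
contact_force: [-0.1, 0.1, -0.6]
opening: 1.002
grasp_force: 0.0
```

Call:
{"method": "servo_tool", "body": {"deltas": [{"x": 0,"y": 0,"z": 0,"rx": 0,"ry": 0,"rz": 0,"gripper": -1},{"x": 0,"y": 0,"z": 0,"rx": 0,"ry": 0,"rz": 0,"gripper": -1},{"x": 0,"y": 0,"z": 0,"rx": 0,"ry": 0,"rz": 0,"gripper": -1},{"x": 0,"y": 0,"z": 0,"rx": 0,"ry": 0,"rz": 0,"gripper": -1},{"x": 0,"y": 0,"z": 0,"rx": 0,"ry": 0,"rz": 0,"gripper": -1},{"x": 0,"y": 0,"z": 0,"rx": 0,"ry": 0,"rz": 0,"gripper": -1},{"x": 0,"y": 0,"z": 0,"rx": 0,"ry": 0,"rz": 0,"gripper": -1},{"x": 0,"y": 0,"z": 0,"rx": 0,"ry": 0,"rz": 0,"gripper": -1}], "newtons": 40}}

```text
clock: 4.15
eef_pos: [454.0, -173.7, 0.4]
tcp_rot: [-3.141, 0.002, 3.106]
contact_force: [-0.3, 2.4, 8.9]
opening: 0.638
grasp_force: 40.4
```

```bash
cat > pl.py <<'E'
from h import *
c,M=restpose(607,-106.5,-.036)
wc=c+M@np.array([1,0,9.])
# tool R: z=-Mz, y=+My or -My near current
s=r.sense(); R0=R.from_euler('xyz',s['tcp_rot'])
y=M[:,1]; y=y*np.sign(y@R0.as_matrix()[:,1]); z=-M[:,2]; Rt=R.from_matrix(np.c_[np.cross(y,z),y,z])
for up in(80,20,2,0):
    t=wc+z*8.6+M[:,2]*up; print(up,'TCP',t.round(1),'delta',(t-s['eef_pos']).round(1))
print('rotvec',(Rt*R0.inv()).as_rotvec().round(3),Rt.as_euler('xyz').round(3), M[:,2].round(3))
E
python3 pl.py
```

```text
80 TCP [ 580.4 -105.5  155.9] delta [126.4  68.2 155.5]
20 TCP [ 600.9 -106.3   99.5] delta [146.9  67.4  99.1]
2 TCP [ 607.1 -106.5   82.6] delta [153.1  67.2  82.2]
0 TCP [ 607.8 -106.5   80.7] delta [153.8  67.2  80.4]
rotvec [-0.012 -0.348 -0.001] [3.142 0.35  3.106] [-0.343  0.012  0.939]
```

Call:
{"method": "servo_tool", "body": {"deltas": [{"x": 0,"y": 0,"z": 15,"rx": 0,"ry": 0,"rz": 0,"gripper": -1},{"x": 0,"y": 0,"z": 40,"rx": 0,"ry": 0,"rz": 0,"gripper": -1},{"x": 0,"y": 0,"z": 80,"rx": 0,"ry": 0,"rz": 0,"gripper": -1},{"x": 0,"y": 0,"z": 120,"rx": 0,"ry": 0,"rz": 0,"gripper": -1},{"x": 0,"y": 0,"z": 150,"rx": 0,"ry": 0,"rz": 0,"gripper": -1},{"x": 0,"y": 0,"z": 170,"rx": 0,"ry": 0,"rz": 0,"gripper": -1},{"x": 0,"y": 0,"z": 170,"rx": 0,"ry": 0,"rz": 0,"gripper": -1}], "newtons": 40}}

```text
clock: 4.85
eef_pos: [455.1, -174.4, 172.4]
tcp_rot: [-3.14, 0.006, 3.106]
contact_force: [-0.4, -0.2, -1.9]
opening: 0.639
grasp_force: 43.4
```

```bash
python3 pl.py
```

```text
80 TCP [ 580.4 -105.5  155.9] delta [125.3  68.8 -16.5]
20 TCP [ 600.9 -106.3   99.5] delta [145.9  68.1 -72.9]
2 TCP [ 607.1 -106.5   82.6] delta [152.1  67.9 -89.8]
0 TCP [ 607.8 -106.5   80.7] delta [152.7  67.8 -91.7]
rotvec [-0.01  -0.344 -0.   ] [3.142 0.35  3.106] [-0.343  0.012  0.939]
```

Call:
{"method": "servo_tool", "body": {"deltas": [{"x": 45,"y": 22,"z": 0,"rx": -0.004,"ry": -0.11,"rz": 0,"gripper": -1},{"x": 85,"y": 45,"z": 0,"rx": -0.008,"ry": -0.23,"rz": 0,"gripper": -1},{"x": 127,"y": 68,"z": -13,"rx": -0.012,"ry": -0.35,"rz": 0,"gripper": -1},{"x": 134,"y": 68,"z": -33,"rx": -0.012,"ry": -0.35,"rz": 0,"gripper": -1},{"x": 143,"y": 68,"z": -55,"rx": -0.012,"ry": -0.35,"rz": 0,"gripper": -1},{"x": 143,"y": 68,"z": -55,"rx": -0.012,"ry": -0.35,"rz": 0,"gripper": -1},{"x": 143,"y": 68,"z": -55,"rx": -0.012,"ry": -0.35,"rz": 0,"gripper": -1}], "newtons": 40}}

```text
clock: 5.55
eef_pos: [595.3, -105.5, 113.2]
tcp_rot: [3.141, 0.348, 3.106]
contact_force: [0.3, -0.2, -1.4]
opening: 0.633
grasp_force: 43.3
```

```bash
python3 pl.py
python3 - <<'E'
from h import *
p=r.camera_params("wrist"); im=r.grab_frame("wrist"); cv2.imwrite("pics/w2.png",im); sc=r.grab_frame("scene"); cv2.imwrite("pics/s3.png",sc)
v=cv2.resize(im,(800,600))
for X in restcorners([607,-106.5,-.036]): cv2.circle(v,tuple(int(a*800/512) for a in proj("wrist",X,p)),3,(255,0,255),-1)
a=sc[150:240,165:285]; v2=cv2.resize(a,(480,360),interpolation=cv2.INTER_CUBIC)
for X in restcorners([607,-106.5,-.036]):
    q=(proj("scene",X)-[165,150])*4; cv2.circle(v2,tuple(q.astype(int)),3,(255,0,255),-1)
w=np.zeros((600,800,3),np.uint8); w[:360,:480]=v2; w[:330,480:]=cv2.resize(v[180:,100:700],None,fx=320/600,fy=330/420)
cv2.imwrite("pics/m3.png",w)
E
```

```text
80 TCP [ 580.4 -105.5  155.9] delta [-14.9  -0.1  42.7]
20 TCP [ 600.9 -106.3   99.5] delta [  5.6  -0.8 -13.7]
2 TCP [ 607.1 -106.5   82.6] delta [ 11.8  -1.  -30.6]
0 TCP [ 607.8 -106.5   80.7] delta [ 12.5  -1.  -32.5]
rotvec [-0.001 -0.002 -0.001] [3.142 0.35  3.106] [-0.343  0.012  0.939]
```

View pics/m3.png

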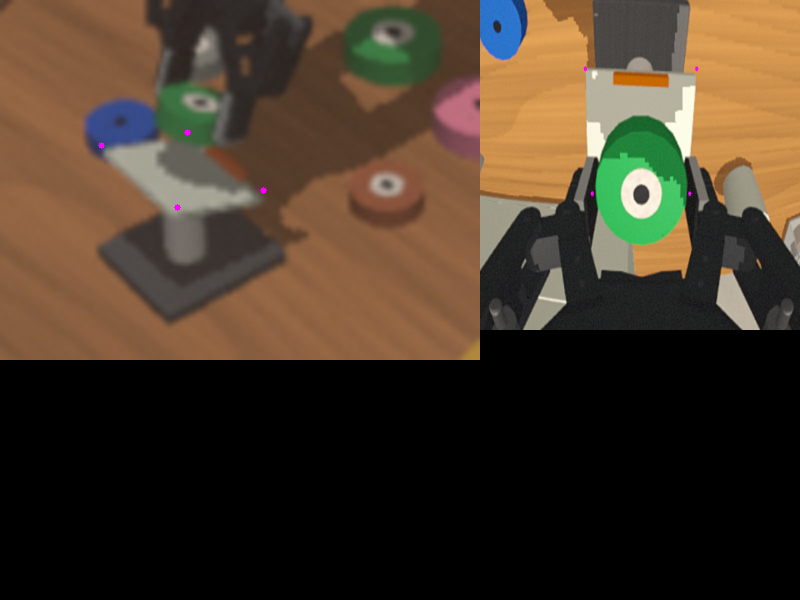

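Scene crop: the wheel hangs in the jaws over the plate, and the projected plate corners sit within 1–2 px of the real ones. Wrist crop: the near plate edge matches, and the orange lip at (640,80) is clear below the wheel. Lowering slowly along the normal.

Call:
{"method": "servo_tool", "body": {"deltas": [{"x": 4,"y": -1,"z": -10,"rx": 0,"ry": 0,"rz": 0,"gripper": -1},{"x": 7,"y": -1,"z": -19,"rx": 0,"ry": 0,"rz": 0,"gripper": -1},{"x": 9,"y": -1,"z": -25,"rx": 0,"ry": 0,"rz": 0,"gripper": -1},{"x": 10,"y": -1,"z": -28,"rx": 0,"ry": 0,"rz": 0,"gripper": -1},{"x": 10,"y": -1,"z": -28,"rx": 0,"ry": 0,"rz": 0,"gripper": -1},{"x": 10,"y": -1,"z": -28,"rx": 0,"ry": 0,"rz": 0,"gripper": -1}], "newtons": 40}}

```text
clock: 6.25
eef_pos: [606.4, -106.6, 86.2]
tcp_rot: [3.141, 0.35, 3.107]
contact_force: [-0.4, -0.1, -1.1]
opening: 0.638
grasp_force: 43.3
```

```bash
python3 pl.py
```

```text
80 TCP [ 580.4 -105.5  155.9] delta [-26.    1.   69.6]
20 TCP [ 600.9 -106.3   99.5] delta [-5.5  0.3 13.3]
2 TCP [ 607.1 -106.5   82.6] delta [ 0.7  0.1 -3.6]
0 TCP [ 607.8 -106.5   80.7] delta [ 1.4  0.1 -5.5]
rotvec [-0.     0.    -0.001] [3.142 0.35  3.106] [-0.343  0.012  0.939]
```

Call:
{"method": "servo_tool", "body": {"deltas": [{"x": 0.3,"y": 0,"z": -1,"rx": 0,"ry": 0,"rz": 0,"gripper": -1},{"x": 0.7,"y": 0,"z": -2,"rx": 0,"ry": 0,"rz": 0,"gripper": -1},{"x": 1,"y": 0,"z": -3,"rx": 0,"ry": 0,"rz": 0,"gripper": -1},{"x": 1,"y": 0,"z": -3,"rx": 0,"ry": 0,"rz": 0,"gripper": -1}], "newtons": 40}}

```text
clock: 6.65
eef_pos: [607.4, -106.6, 83.2]
tcp_rot: [3.141, 0.35, 3.107]
contact_force: [-0.6, -0.7, -1.6]
opening: 0.634
grasp_force: 43.3
```

Call:
{"method": "servo_tool", "body": {"deltas": [{"x": 0.3,"y": 0,"z": -1,"rx": 0,"ry": 0,"rz": 0,"gripper": -1},{"x": 0.7,"y": 0,"z": -2,"rx": 0,"ry": 0,"rz": 0,"gripper": -1},{"x": 0.7,"y": 0,"z": -2,"rx": 0,"ry": 0,"rz": 0,"gripper": -1}], "newtons": 40}}

```text
clock: 6.95
eef_pos: [608.0, -106.6, 81.1]
tcp_rot: [3.141, 0.35, 3.107]
contact_force: [0.4, 0.5, -1.6]
opening: 0.635
grasp_force: 43.3
```

Call:
{"method": "servo_tool", "body": {"deltas": [{"x": 0.3,"y": 0,"z": -1,"rx": 0,"ry": 0,"rz": 0,"gripper": -1},{"x": 0.5,"y": 0,"z": -1.5,"rx": 0,"ry": 0,"rz": 0,"gripper": -1},{"x": 0.5,"y": 0,"z": -1.5,"rx": 0,"ry": 0,"rz": 0,"gripper": -1}], "newtons": 40}}

```text
clock: 7.25
eef_pos: [608.3, -106.6, 80.7]
tcp_rot: [3.141, 0.35, 3.107]
contact_force: [-9.3, 0.7, 14.0]
opening: 0.633
grasp_force: 45.0
```

Call:
{"method": "servo_tool", "body": {"deltas": [{"x": 0.3,"y": 0,"z": -1,"rx": 0,"ry": 0,"rz": 0,"gripper": -1},{"x": 0.5,"y": 0,"z": -1.5,"rx": 0,"ry": 0,"rz": 0,"gripper": -1},{"x": 0.5,"y": 0,"z": -1.5,"rx": 0,"ry": 0,"rz": 0,"gripper": -1}], "newtons": 40}}

```text
clock: 7.55
eef_pos: [608.7, -106.6, 80.1]
tcp_rot: [3.142, 0.351, 3.107]
contact_force: [-18.1, 2.0, 28.9]
opening: 0.635
grasp_force: 47.6
```

Contact came at the predicted height. I'll ease the push, open, and retreat along the normal.

Call:
{"method": "servo_tool", "body": {"deltas": [{"x": -0.7,"y": 0,"z": 2,"rx": 0,"ry": 0,"rz": 0,"gripper": -1},{"x": -0.7,"y": 0,"z": 2,"rx": 0,"ry": 0,"rz": 0,"gripper": -1},{"x": -0.7,"y": 0,"z": 2,"rx": 0,"ry": 0,"rz": 0,"gripper": 0.5},{"x": -0.7,"y": 0,"z": 2,"rx": 0,"ry": 0,"rz": 0,"gripper": 0.6},{"x": -0.7,"y": 0,"z": 2,"rx": 0,"ry": 0,"rz": 0,"gripper": 0.7},{"x": -0.7,"y": 0,"z": 2,"rx": 0,"ry": 0,"rz": 0,"gripper": 0.7},{"x": -0.7,"y": 0,"z": 2,"rx": 0,"ry": 0,"rz": 0,"gripper": 0.7}], "newtons": 40}}

```text
clock: 8.25
eef_pos: [608.4, -106.6, 80.2]
tcp_rot: [3.141, 0.35, 3.107]
contact_force: [0.1, -1.4, -0.2]
opening: 0.848
grasp_force: 0.0
```

Call:
{"method": "servo_tool", "body": {"deltas": [{"x": -4,"y": 0,"z": 10,"rx": 0,"ry": 0,"rz": 0,"gripper": 0.7},{"x": -11,"y": 0,"z": 30,"rx": 0,"ry": 0,"rz": 0,"gripper": 0.7},{"x": -25,"y": 0,"z": 70,"rx": 0,"ry": 0,"rz": 0,"gripper": 0.7},{"x": -40,"y": 0,"z": 110,"rx": 0,"ry": 0,"rz": 0,"gripper": 0.7},{"x": -54,"y": 0,"z": 150,"rx": 0,"ry": 0,"rz": 0,"gripper": 0.7},{"x": -54,"y": 0,"z": 150,"rx": 0,"ry": 0,"rz": 0,"gripper": 0.7}], "newtons": 40}}

```text
clock: 8.85
eef_pos: [555.8, -107.3, 236.8]
tcp_rot: [-3.14, 0.359, 3.107]
contact_force: [0.2, -0.2, 0.0]
opening: 0.852
grasp_force: 0.0
```

Run:
```python
from h import *
c,M=restpose(607,-106.5,-.036)
out=[]
for n in("top","scene","wrist"):
    p=r.camera_params(n); im=r.grab_frame(n)
    X=c+M@np.array([-4,0,18.]); q=proj(n,X,p)
    for cc,st,m in blobs(im,(45,90,40),(80,255,255),60):
        if np.hypot(*(cc-q))<40:
            e,d=ray(n,cc,p); k=((X-e)@M[:,2])/(d@M[:,2]); print(n,cc,st,'seat offset',(M.T@(e+k*d-X)).round(1))
    q=q.astype(int); f=30 if n!="wrist" else 100
    a=im[max(q[1]-f,0):q[1]+f,max(q[0]-f,0):q[0]+f]; out.append(cv2.resize(a,(260,260),interpolation=cv2.INTER_CUBIC))
cv2.imwrite("pics/m4.png",np.hstack(out)); print(r.sense()['eef_pos'],r.sense()['qpos'],r.sense()['clock'])
```

```text
top [297.7 174.7] [290, 167, 18, 17, 163] seat offset [10.4  3.3 -0. ]
scene [211.  190.3] [202, 183, 20, 15, 184] seat offset [21.6 17.9 -0. ]
wrist [259.2 179.7] [233, 153, 54, 55, 1849] seat offset [ 4.1 -0.9 -0. ]
[ 554.0747185  -106.58211636  230.47919752] [-0.23399864  0.09953267  2.01802807  0.10797402  0.68256153 -1.84198836] 9.0
```

View pics/m4.png

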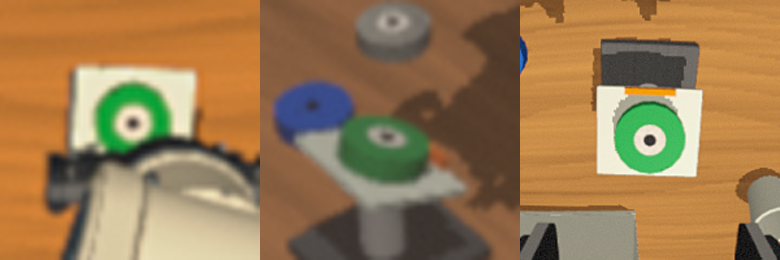

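Wheel check: it lies flat and centred on the plate. In the wrist crop it is at (650,140) with the plate spanning 597–702, just above the lip, with a seat offset of about (4,-1) mm. Now the handle approach.

```bash
cat > gd.py <<'E'
from h import *
import sys
H0=np.array([456.,256.5,133.]); yaw=.147
u=np.array([np.cos(yaw),np.sin(yaw),0]); b=np.array([-np.sin(yaw),np.cos(yaw),0]); hinge=H0+235*u
def rot(t): z=np.sin(t)*u-[0,0,np.cos(t)]; return R.from_matrix(np.c_[b,np.cross(z,b),z]),z
def bar(th): return hinge-235*np.cos(th)*u+np.array([0,0,235*np.sin(th)])
if __name__=="__main__":
    s=r.sense(); R0=R.from_euler('xyz',s['tcp_rot']); Rt,z=rot(.45)
    print(s['eef_pos'].round(1),s['tcp_rot'].round(3),s['qpos'].round(2),'rotvec',(Rt*R0.inv()).as_rotvec().round(3),'toolz',z.round(3))
    for d in(-80,-30,0,18): print(d,(H0+z*d).round(1),'delta',(H0+z*d-s['eef_pos']).round(1))
    for th in np.radians([10,20,30,40,50]): print(th.round(2),'bar shift',(bar(th)-H0).round(1))
E
python3 gd.py
```

```text
[ 554.1 -106.6  230.5] [3.142 0.351 3.107] [-0.23  0.1   2.02  0.11  0.68 -1.84] rotvec [ 0.603 -0.043 -1.271] toolz [ 0.43   0.064 -0.9  ]
-80 [421.6 251.4 205. ] delta [-132.5  358.   -25.4]
-30 [443.1 254.6 160. ] delta [-111.   361.2  -70.5]
0 [456.  256.5 133. ] delta [-98.1 363.1 -97.5]
18 [463.7 257.6 116.8] delta [ -90.3  364.2 -113.7]
0.17 bar shift [ 3.5  0.5 40.8]
0.35 bar shift [14.   2.1 80.4]
0.52 bar shift [ 31.1   4.6 117.5]
0.7 bar shift [ 54.4   8.1 151.1]
0.87 bar shift [ 83.   12.3 180. ]
```

Call:
{"method": "servo_tool", "body": {"deltas": [{"x": -30,"y": 30,"z": 20,"rx": 0.06,"ry": -0.004,"rz": -0.127,"gripper": 0.7},{"x": -60,"y": 70,"z": 20,"rx": 0.12,"ry": -0.008,"rz": -0.254,"gripper": 0.5},{"x": -90,"y": 110,"z": 20,"rx": 0.18,"ry": -0.013,"rz": -0.381,"gripper": 0.2},{"x": -110,"y": 150,"z": 20,"rx": 0.24,"ry": -0.017,"rz": -0.508,"gripper": 0},{"x": -125,"y": 190,"z": 20,"rx": 0.3,"ry": -0.021,"rz": -0.635,"gripper": 0},{"x": -132,"y": 230,"z": 20,"rx": 0.36,"ry": -0.026,"rz": -0.763,"gripper": 0},{"x": -132,"y": 270,"z": 20,"rx": 0.42,"ry": -0.03,"rz": -0.89,"gripper": 0},{"x": -132,"y": 310,"z": 15,"rx": 0.48,"ry": -0.034,"rz": -1.017,"gripper": 0},{"x": -132,"y": 340,"z": 5,"rx": 0.54,"ry": -0.039,"rz": -1.144,"gripper": 0},{"x": -132,"y": 358,"z": 0,"rx": 0.603,"ry": -0.043,"rz": -1.271,"gripper": 0}], "newtons": 40}}

```text
clock: 10.0
eef_pos: [424.1, 215.8, 235.7]
tcp_rot: [2.747, 0.13, 2.009]
contact_force: [1.0, -0.6, 0.5]
opening: 0.496
grasp_force: 0.0
```

Call:
{"method": "servo_tool", "body": {"deltas": [{"x": 0,"y": 0,"z": 0,"rx": 0,"ry": 0,"rz": 0,"gripper": 0},{"x": 0,"y": 0,"z": 0,"rx": 0,"ry": 0,"rz": 0,"gripper": 0}], "newtons": 40}}

```text
clock: 10.2
eef_pos: [423.9, 214.7, 235.4]
tcp_rot: [2.749, 0.133, 2.017]
contact_force: [-0.8, -1.6, 0.9]
opening: 0.498
grasp_force: 0.0
```

```bash
python3 gd.py
python3 - <<'E'
from h import *
from gd import *
p=r.camera_params("wrist"); im=r.grab_frame("wrist"); cv2.imwrite("pics/w5.png",im)
for cc,st,m in blobs(im,(0,150,70),(8,255,255),40):
    q=np.argwhere(m)[:,::-1].astype(np.float32); print(cc,st,atz("wrist",cc,133,p).round(1))
    vx,vy,*_=cv2.fitLine(q,cv2.DIST_L2,0,.01,.01).ravel()
    t=(q-cc)@[vx,vy]; 
    for k in(t.min(),t.max()): print('  end',(cc+k*np.array([vx,vy])).round(0),atz("wrist",cc+k*np.array([vx,vy]),133,p).round(1))
v=cv2.resize(im,(800,600))
for k in(-60,0,60): cv2.circle(v,tuple((proj("wrist",H0+b*k,p)*1.5625).astype(int)),4,(255,0,255),1)
cv2.imwrite("pics/w5v.png",v)
E
```

```text
[423.9 214.7 235.4] [2.749 0.133 2.017] [ 0.59 -0.07  2.2  -0.29  0.66  0.32] rotvec [ 0.144 -0.017 -0.294] toolz [ 0.43   0.064 -0.9  ]
-80 [421.6 251.4 205. ] delta [ -2.3  36.7 -30.4]
-30 [443.1 254.6 160. ] delta [ 19.2  39.9 -75.4]
0 [456.  256.5 133. ] delta [  32.1   41.8 -102.4]
18 [463.7 257.6 116.8] delta [  39.9   42.9 -118.6]
0.17 bar shift [ 3.5  0.5 40.8]
0.35 bar shift [14.   2.1 80.4]
0.52 bar shift [ 31.1   4.6 117.5]
0.7 bar shift [ 54.4   8.1 151.1]
0.87 bar shift [ 83.   12.3 180. ]
[262.  154.5] [237, 87, 52, 132, 1423] [455.9 253.6 133. ]
  end [239. 217.] [463.9 192.8 133. ]
  end [286.  88.] [447.8 313.1 133. ]
```

View pics/w5v.png

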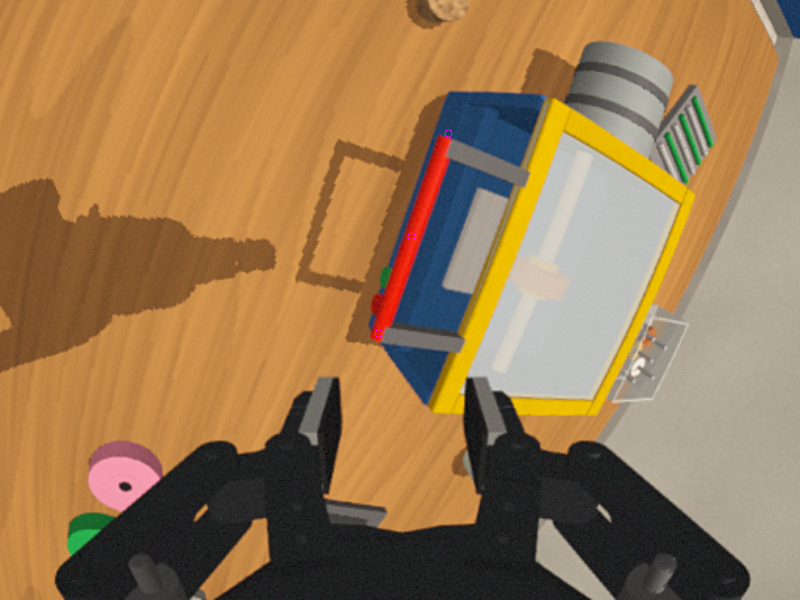

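The wrist view shows the red bar from (378,335) to (445,137), and my projected ends fall on it. I'll finish the turn, then go in.

Call:
{"method": "servo_tool", "body": {"deltas": [{"x": -2,"y": 35,"z": -15,"rx": 0.07,"ry": -0.008,"rz": -0.13,"gripper": 0},{"x": -2,"y": 35,"z": -30,"rx": 0.144,"ry": -0.017,"rz": -0.294,"gripper": 0},{"x": -2,"y": 35,"z": -30,"rx": 0.144,"ry": -0.017,"rz": -0.294,"gripper": 0},{"x": -2,"y": 35,"z": -30,"rx": 0.144,"ry": -0.017,"rz": -0.294,"gripper": 0},{"x": -2,"y": 35,"z": -30,"rx": 0.144,"ry": -0.017,"rz": -0.294,"gripper": 0}], "newtons": 40}}

```text
clock: 10.75
eef_pos: [423.1, 248.7, 207.2]
tcp_rot: [2.688, 0.001, 1.716]
contact_force: [-0.8, 0.5, 0.0]
opening: 0.498
grasp_force: 0.0
```

```bash
sed -i 's/456.,256.5/456.,254.5/' gd.py; python3 gd.py|head -5
```

```text
[423.1 248.7 207.2] [2.688e+00 1.000e-03 1.716e+00] [ 0.69 -0.    2.23 -0.44  0.57  0.87] rotvec [0.    0.003 0.002] toolz [ 0.43   0.064 -0.9  ]
-80 [421.6 249.4 205. ] delta [-1.5  0.7 -2.2]
-30 [443.1 252.6 160. ] delta [ 20.    3.9 -47.2]
0 [456.  254.5 133. ] delta [ 32.9   5.8 -74.2]
18 [463.7 255.6 116.8] delta [ 40.7   7.  -90.4]
```

Call:
{"method": "servo_tool", "body": {"deltas": [{"x": 10,"y": 2,"z": -23,"rx": 0,"ry": 0,"rz": 0,"gripper": 0},{"x": 20,"y": 4,"z": -46,"rx": 0,"ry": 0,"rz": 0,"gripper": 0},{"x": 30,"y": 5,"z": -68,"rx": 0,"ry": 0,"rz": 0,"gripper": 0},{"x": 40,"y": 7,"z": -90,"rx": 0,"ry": 0,"rz": 0,"gripper": 0},{"x": 40,"y": 7,"z": -90,"rx": 0,"ry": 0,"rz": 0,"gripper": 0},{"x": 40,"y": 7,"z": -90,"rx": 0,"ry": 0,"rz": 0,"gripper": 0}], "newtons": 40}}

```text
clock: 11.35
eef_pos: [463.0, 255.8, 117.5]
tcp_rot: [2.688, 0.0, 1.714]
contact_force: [0.1, 0.0, 0.3]
opening: 0.495
grasp_force: 0.0
```

Call:
{"method": "servo_tool", "body": {"deltas": [{"x": 0,"y": 0,"z": 0,"rx": 0,"ry": 0,"rz": 0,"gripper": -1},{"x": 0,"y": 0,"z": 0,"rx": 0,"ry": 0,"rz": 0,"gripper": -1},{"x": 0,"y": 0,"z": 0,"rx": 0,"ry": 0,"rz": 0,"gripper": -1},{"x": 0,"y": 0,"z": 0,"rx": 0,"ry": 0,"rz": 0,"gripper": -1},{"x": 0,"y": 0,"z": 0,"rx": 0,"ry": 0,"rz": 0,"gripper": -1},{"x": 0,"y": 0,"z": 0,"rx": 0,"ry": 0,"rz": 0,"gripper": -1},{"x": 0,"y": 0,"z": 0,"rx": 0,"ry": 0,"rz": 0,"gripper": -1},{"x": 0,"y": 0,"z": 0,"rx": 0,"ry": 0,"rz": 0,"gripper": -1}], "newtons": 40}}

```text
clock: 12.15
eef_pos: [462.5, 256.7, 118.2]
tcp_rot: [2.687, -0.002, 1.714]
contact_force: [-6.9, 0.5, 7.1]
opening: 0.099
grasp_force: 39.0
```

```bash
python3 gd.py|head -5
```

```text
[462.5 256.7 118.2] [ 2.687e+00 -2.000e-03  1.714e+00] [ 0.64  0.23  2.24 -0.67  0.34  1.09] rotvec [-0.002  0.005  0.004] toolz [ 0.43   0.064 -0.9  ]
-80 [421.6 249.4 205. ] delta [-40.9  -7.3  86.9]
-30 [443.1 252.6 160. ] delta [-19.4  -4.1  41.8]
0 [456.  254.5 133. ] delta [-6.5 -2.2 14.8]
18 [463.7 255.6 116.8] delta [ 1.3 -1.  -1.4]
```

Call:
{"method": "servo_tool", "body": {"deltas": [{"x": 0,"y": 0,"z": 10,"rx": 0,"ry": 0,"rz": 0,"gripper": -1},{"x": 0,"y": 0,"z": 20.5,"rx": 0,"ry": 0,"rz": 0,"gripper": -1},{"x": 1.5,"y": 0,"z": 31,"rx": 0,"ry": 0,"rz": 0,"gripper": -1},{"x": 3,"y": 0.5,"z": 41,"rx": 0,"ry": 0,"rz": 0,"gripper": -1},{"x": 5,"y": 0.8,"z": 51,"rx": 0,"ry": 0,"rz": 0,"gripper": -1},{"x": 7.5,"y": 1.2,"z": 61,"rx": 0,"ry": 0,"rz": 0,"gripper": -1},{"x": 14,"y": 2,"z": 80.4,"rx": 0,"ry": 0,"rz": 0,"gripper": -1},{"x": 21.8,"y": 3.2,"z": 99.3,"rx": 0,"ry": 0,"rz": 0,"gripper": -1},{"x": 21.8,"y": 3.2,"z": 99.3,"rx": 0,"ry": 0,"rz": 0,"gripper": -1}], "newtons": 40}}

```text
clock: 13.05
eef_pos: [482.9, 259.6, 218.0]
tcp_rot: [2.69, -0.002, 1.713]
contact_force: [-18.6, 3.5, 5.3]
opening: 0.101
grasp_force: 40.6
```

```bash
python3 gd.py|head -1
```

```text
[482.9 259.6 218. ] [ 2.690e+00 -2.000e-03  1.713e+00] [ 0.61  0.07  2.12 -0.37  0.57  0.75] rotvec [-0.002  0.002  0.005] toolz [ 0.43   0.064 -0.9  ]
```

Call:
{"method": "servo_tool", "body": {"deltas": [{"x": 7,"y": 1,"z": 18,"rx": 0,"ry": 0,"rz": 0,"gripper": -1},{"x": 18,"y": 3,"z": 35.5,"rx": 0,"ry": 0,"rz": 0,"gripper": -1},{"x": 30.5,"y": 4.7,"z": 52,"rx": 0,"ry": 0,"rz": 0,"gripper": -1},{"x": 44,"y": 6.7,"z": 67,"rx": 0,"ry": 0,"rz": 0,"gripper": -1},{"x": 52,"y": 8,"z": 74,"rx": 0,"ry": 0,"rz": 0,"gripper": -1},{"x": 59,"y": 9,"z": 80.7,"rx": 0,"ry": 0,"rz": 0,"gripper": -1},{"x": 59,"y": 9,"z": 80.7,"rx": 0,"ry": 0,"rz": 0,"gripper": -1},{"x": 59,"y": 9,"z": 80.7,"rx": 0,"ry": 0,"rz": 0,"gripper": -1}], "newtons": 40}}

```text
clock: 13.85
eef_pos: [542.7, 268.8, 298.3]
tcp_rot: [2.688, -0.002, 1.714]
contact_force: [-11.0, -1.7, 7.7]
opening: 0.099
grasp_force: 42.8
```

```bash
python3 gd.py|head -1
python3 - <<'E'
from h import *
from gd import *
s=r.sense(); z=R.from_euler('xyz',s['tcp_rot']).as_matrix()[:,2]
B=s['eef_pos']-18*z-[0,0,1]; w=B-hinge; print('bar',B.round(1),'radius',np.hypot(w@u,w[2]).round(1),'angle deg',np.degrees(np.arctan2(w[2],-w@u)).round(1),s['contact_force'].round(1),s['clock'])
ims=[]
for n in("scene","top"):
    im=r.grab_frame(n); p=proj(n,hinge-100*u).astype(int) if n=="scene" else np.array([235,185])
    f=im[80:320,160:440] if n=="scene" else im[110:290,120:330]
    ims.append(cv2.resize(f,(400,343)))
cv2.imwrite("pics/f6.png",np.hstack(ims))
q=[(cc,st) for cc,st,m in blobs(r.grab_frame("scene"),(0,150,70),(8,255,255),15)]; print(q); print('expect',proj("scene",B-b*60),proj("scene",B+b*60))
E
```

```text
[542.7 268.8 298.3] [ 2.688e+00 -2.000e-03  1.714e+00] [ 0.56  0.07  1.92 -0.26  0.75  0.57] rotvec [-0.003  0.003  0.004] toolz [ 0.43   0.064 -0.9  ]
bar [534.9 267.7 313.5] radius 237.9 angle deg 49.3 [-11.   -1.7   7.7] 13.85
[(array([ 68.8, 114.5]), [45, 105, 56, 20, 398]), (array([340.2, 166.1]), [329, 160, 22, 13, 115]), (array([374.2, 179.8]), [363, 174, 26, 12, 136])]
expect [329.59363511 160.41372464] [388.18975048 184.01940399]
```

View pics/f6.png

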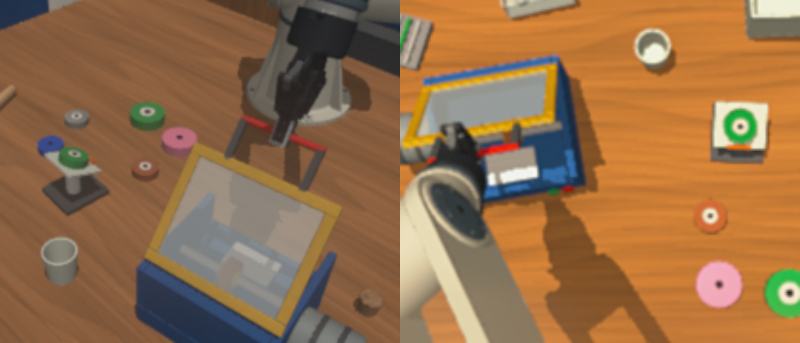

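The guard is raised to about 49° with the bar in the grip (scene crop bar at about (285,135)), and the green wheel is on the plate above the lip at (740,126). I'll hold and hand in.

Call:
{"method": "servo_tool", "body": {"deltas": [{"x": 0,"y": 0,"z": 0,"rx": 0,"ry": 0,"rz": 0,"gripper": -1},{"x": 0,"y": 0,"z": 0,"rx": 0,"ry": 0,"rz": 0,"gripper": -1},{"x": 0,"y": 0,"z": 0,"rx": 0,"ry": 0,"rz": 0,"gripper": -1},{"x": 0,"y": 0,"z": 0,"rx": 0,"ry": 0,"rz": 0,"gripper": -1},{"x": 0,"y": 0,"z": 0,"rx": 0,"ry": 0,"rz": 0,"gripper": -1}], "newtons": 40}}

```text
clock: 14.5
eef_pos: [542.4, 268.8, 298.0]
tcp_rot: [2.688, -0.002, 1.714]
contact_force: [-10.3, -1.0, 7.9]
opening: 0.094
grasp_force: 42.7
```

```bash
python3 -c "
from rig import r
s=r.sense();print(s['eef_pos'],s['grasp_force']);print(r.sign_off())"
```

```text
[542.42283088 268.76688223 298.04898662] 42.72018492221832
the job is handed in; nothing more can be done
None
```

I handed the job in at 14.5 s, with the green wheel lying flat on the rest just above the lip and the gripper holding the guard open at about 49 degrees; the hand-in gave no verdict back.

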